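# Empty the oat-bar tray into the storage tub and put the tray away

## Robot

A 6-joint arm with a two-finger parallel gripper is mounted at the origin on the work surface. World frame = base frame: x ahead of the robot, y to its left, z up, the work surface at z = 0. Lengths are in m, angles in rad, forces in N, time in s.
With the tool pointing down it reaches from about 0.225 to 0.875 m from the base axis. Payload 3.4 kg.
Tool frame: the origin (TCP) lies at the very end of the fingers, on their centre line; the grasp point (between the pads) lies 19 mm behind it (grasp_offset is the distance from the TCP to the grasp point, in m); y points along the fingers, z is the direction in which the jaws open and shut, and the axes are right-handed (so a half turn about y gives the same grasp; the last joint's range is limited). The gripper opens to 85 mm and grips with 20 to 120 N. Pads are 22 mm wide; open, the fingers measure 114 mm over their backs; the gripper's body (76 mm by 85 mm) begins 54 mm behind the grasp point. The pads swing forward as they close: fully open they stand 13 mm farther back than shut.
Start: joints at [-1.448, 0.276, 1.505, -0, 1.361, -0.121], TCP at [0.139, -0.558, 0.231] pointing down, gripper open.
Joint ranges: [-2.89, 2.89], [-0.75, 2.08], [0.22, 2.7], [-1.18, 4.32], [0.11, 2.71], [-2.7, 2.7]. Speed limits (rad/s): [2.57, 2.57, 3.14, 3.14, 3.14, 3.14].

## Interface

Orientations are given as a unit quaternion [w, x, y, z].
In Python, from rig import get_state, get_image, sign_off, grasp_offset gives the robot as it stands.
- The arm moves only by the shell command python3 -m jog 'ROWS' [FORCE]. ROWS is JSON, one flat list of numbers, 7 for each row, row after row: the closure in counts, from 0 (fully open) to 255 (shut), then the shift along the tool's x, y, z in cm, then the turn, a rotation vector about the tool's x, y, z in units of 8 degrees (1.0 is 8 degrees). In form: [jaw, tx, ty, tz, rx, ry, rz, jaw, tx, ty, tz, rx, ry, rz, ...]. A call has 1 to 12 rows; each row is the pose to reach, as a shift and turn from the pose commanded when the call began, along the tool's axes at that moment; what a row does not reach only later rows make up. A row lasts 1/8 s, in which the tool goes at most 62.5 mm and 10.7 degrees, less where a joint would pass 70% of its speed; a pose out of reach is approached as far as the arm can. A call with a gripper value outside its range is refused whole. The fingers move at their own pace and stop on an object; FORCE is the grip in N (left out, the last holds). Time passes only in rows, so rows that repeat a pose let the fingers close. It gives the time, the measured TCP pose, the force and the opening at its end, in the units of the state.
- get_state(): the state, without advancing time (a new reading comes with each control period).
- get_image(name): name is "scene" or "top" or "wrist"; returns a dict with "color" (420x560x3 uint8, blue, green, red), "mtx" (3x3 intrinsics, pixels), "R" (3x3) and "t" (3): a world point X has camera coordinates R X + t; the wrist camera has in their place "tool_from_camera" (4x4, takes a point from camera to tool coordinates, whose origin is the TCP and whose axes are the tool frame's). Camera axes: x right, y down, z forward; pixel columns grow to the right and rows downward; lengths in m; the calibration is good to about 2 mm. The wrist camera is an equidistant fisheye: a pixel r from the principal point sees the ray r / f radians off the axis. A picture is of the moment at which its call begins: read the wrist's pose just before it. There is no depth.
- sign_off(): hands the job in, once; it reports no verdict.
The state is a dict: "clock": time; "qpos": joint angles; "qd": joint speeds; "effort": joint torques, N m; "position": TCP position; "ee_rot": TCP orientation; "contact_force": force on the tool from outside, world axes, zero at the start; "moment": the same for the moment, N m; "width": finger opening in m.
Only numpy, scipy, OpenCV 4.12 (cv2) and the standard library are available. Lean on these libraries where they do the work, as an engineer would, in place of code of your own. Each camera call takes 0.05 s, during which the arm holds its last target.

## Task

Tip the three oat bars off the tray into the clear storage tub, without touching the bars with the gripper, and leave the tub standing upright on the counter. Then slide the empty tray, open end first, fully home into the low white tray slot, flat on the counter with its green grip sticking out, and let go. Do not knock the jar, the tumbler or the carton.

Things in the scene. Friction and masses are not known exactly. Their poses are not given: they have to be found in the camera images.
- tray: Dark steel tray, 0.28 kg, bars on it. Pan 150 (x) x 120 (y) mm outside, floor 3 mm; walls 3 mm thick, 20 mm high at both sides and the back (-x); the front (+x) is open: pieces slide off there. A 6 mm thick tongue behind the back wall carries an upright green grip. Origin: underside of the pan's centre; x to the open end (at first roughly away from the robot); z up.
- tray_grip (a point): Where to take the tray's upright green grip: 40 mm above the tray's underside, 112 mm behind its origin (axes as the tray's). The grip is a plate 14 mm thick (tray x), 80 mm wide (y), from 4 to 60 mm above the underside; 30 mm of free space lies between it and the pan's back wall.
- tray_lip (a point): Middle of the tray's open front edge, on the floor's upper face: 75 mm in front of the tray's origin, 3 mm up. Axes as the tray's.
- bar0: Baked brown oat bar, 70 (x) x 26 (y) x 22 (z) mm, 40 g, hard, lying in the tray lengthwise. Origin: centre of its underside.
- bar1: The second oat bar, the same.
- bar2: The third oat bar, the same.
- bar0_mid (a point): Centre of the first oat bar.
- bar1_mid (a point): Centre of the second oat bar.
- bar2_mid (a point): Centre of the third oat bar.
- tub: Clear plastic open-topped storage tub with a white rim, 180 x 180 mm outside (188 mm over the rim), 90 mm high, walls 4 mm, 0.7 kg, loose, standing on the counter to the left or right of the tray. Origin: underside centre, z up.
- rack: Low white metal tray slot fixed to the counter, on the other side from the tub: 160 (x) x 150 (y) x 40 mm, blue strips on the roof (46 mm high). No floor: the tray slides in along the counter towards +x, to the back stop. Inside 132 mm wide, 37 mm high. Origin: counter height, slot centre; stop face at x = +75 mm. Fully home, the tray's origin and axes meet the slot's.
- rack_mouth (a point): Middle of the slot's open end at counter height, 80 mm before the slot's origin (-x, towards the robot; axes as the slot's). Two thin splayed guides, 37 mm high, reach 30 mm out of it at either side. With the tray fully home its green grip's middle stands 32 mm outside the mouth.
- jar: Glass jar with a green lid, 76 mm in diameter, 110 mm high. A bystander. Origin: underside centre.
- tumbler: White tumbler, 64 mm in diameter, 75 mm high. A bystander. Origin: underside centre.
- carton: Brown carton 100 x 140 x 90 mm. A bystander. Origin: underside centre.
There are look-alikes about, which are no part of the job. What is shaped like the bar0 but blue or yellow is not meant.

How it is judged:
By the outcome, as a careful person would: the job done as asked, in the order asked, and still so for the second after the job is handed in, with the robot touching nothing.
It also fails if it takes over 66 s, if anything falls off the work surface, if the arm or the gripper's body presses on something with over 40 N, if the wrist force passes 120 N, or if a joint passes its speed limit or range.

## Working session

There is one attempt and no reset: what is moved stays moved. The work goes in short steps, Python scripts to look and compute and a shell command to move; the robot and the scene stay as the last step left them, time stands still between calls to the robot, and variables do not carry over. Pictures are saved under pics/ and viewed, and the job is handed in when it is done.

```bash
ls; mkdir -p pics
python3 - <<'E'
from rig import *
import cv2,numpy as np
s=get_state();print({k:(np.round(v,4).tolist()) for k,v in s.items()},grasp_offset)
for n in ["scene","top","wrist"]:
    d=get_image(n);cv2.imwrite(f"pics/{n}0.png",d["color"])
    print(n,{k:np.round(v,4).tolist() for k,v in d.items() if k!="color"})
E
```

```text
pics
{'clock': 0.0, 'qpos': [-1.448, 0.2766, 1.5061, 0.0, 1.3607, -0.121], 'qd': [-0.0007, 0.0004, 0.0002, -0.0017, -0.0014, 0.0009], 'effort': [-0.0012, -41.6774, -24.5801, 0.0, 0.011, -0.0], 'position': [0.1387, -0.5575, 0.2304], 'ee_rot': [0.086, -0.086, 0.7025, -0.7012], 'contact_force': [1.0372, 0.9007, 0.6666], 'moment': [-0.0072, 0.015, -0.0385], 'width': 0.0852} 0.0187
scene {'mtx': [[397.1238, 0.0, 280.6861], [0.0, 397.1238, 203.0346], [0.0, 0.0, 1.0]], 'R': [[0.8309, 0.5563, 0.0158], [0.4088, -0.5907, -0.6957], [-0.3776, 0.5845, -0.7182]], 't': [-0.4659, -0.1779, 1.7379]}
top {'mtx': [[395.1869, 0.0, 279.9142], [0.0, 395.1869, 214.8241], [0.0, 0.0, 1.0]], 'R': [[-0.0216, -0.9996, 0.0154], [-0.9938, 0.0198, -0.1095], [0.1091, -0.0177, -0.9939]], 't': [-0.0108, 0.5754, 1.2094]}
wrist {'mtx': [[325.1923, 0.0, 280.9901], [0.0, 325.1923, 207.2835], [0.0, 0.0, 1.0]], 'tool_from_camera': [[0.0007, 0.9495, 0.3138, -0.0804], [0.0012, -0.3138, 0.9495, -0.1431], [1.0, -0.0003, -0.0014, 0.0006], [0.0, 0.0, 0.0, 1.0]]}
```

View pics/scene0.png

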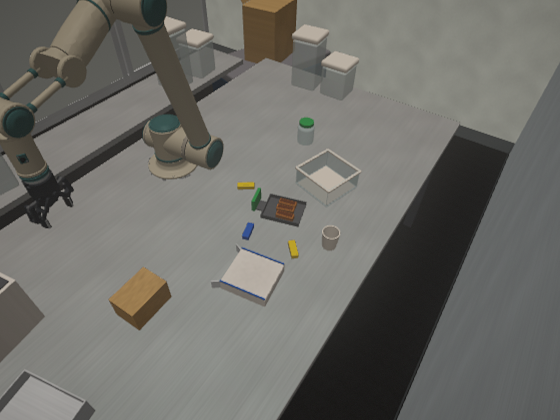

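View pics/top0.png

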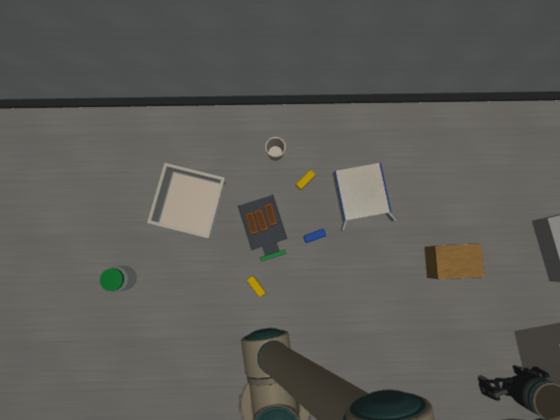

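View pics/wrist0.png

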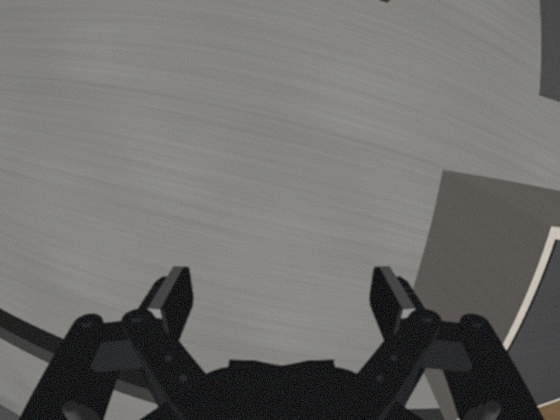

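Top view: tray at about (262,222) with its green grip at (273,255), tub at (187,200), slot at (363,190) with the blue strips and its mouth towards the robot, tumbler (275,148), jar (113,280), carton (457,262). The blue and yellow bars are decoys. Next I measure.

```bash
cat > h.py <<'E'
import numpy as np,cv2
from rig import *
from scipy.spatial.transform import Rotation as Rn
def cast(d,uv,z):
    uv=np.atleast_2d(uv).astype(float);K=d["mtx"]
    r=np.c_[(uv-[K[0,2],K[1,2]])/K[0,0],np.ones(len(uv))]
    R=np.array(d["R"]);t=np.array(d["t"]);C=-R.T@t;w=r@R
    return C+w*((z-C[2])/w[:,2])[:,None]
def proj(d,X):
    c=np.atleast_2d(X)@np.array(d["R"]).T+d["t"];K=d["mtx"]
    return c[:,:2]/c[:,2:]*K[0,0]+[K[0,2],K[1,2]]
def pose():
    s=get_state();q=s["ee_rot"];return np.array(s["position"]),Rn.from_quat([q[1],q[2],q[3],q[0]])
def blobs(img,lo,hi,mn=15):
    h=cv2.cvtColor(img,cv2.COLOR_BGR2HSV);m=cv2.inRange(h,np.array(lo),np.array(hi))
    c,_=cv2.findContours(m,cv2.RETR_EXTERNAL,cv2.CHAIN_APPROX_NONE)
    return [x for x in c if cv2.contourArea(x)>mn]
E
python3 - <<'E'
from h import *
for n in ["top","scene"]:
    d=get_image(n);I=d["color"]
    print(n)
    for nm,lo,hi,z in [("green",(45,100,40),(80,255,255),.05),("blue",(105,120,50),(130,255,255),.046),("brown",(3,120,50),(15,255,255),.025)]:
        for c in blobs(I,lo,hi,10):
            r=cv2.minAreaRect(c);b=cv2.boxPoints(r)
            print(nm,np.round(r[0],1),np.round(r[1],1),cv2.contourArea(c),np.round(cast(d,b,z)[:,:2],3).tolist(), np.round(cast(d,r[0],z)[0,:2],4))
t=cv2.resize(get_image("top")["color"][130:290,130:430],None,fx=2.6,fy=2.6,interpolation=cv2.INTER_CUBIC);cv2.imwrite("pics/topz.png",t)
s=cv2.resize(get_image("scene")["color"][110:310,200:380],None,fx=3,fy=3,interpolation=cv2.INTER_CUBIC);cv2.imwrite("pics/scz.png",s)
E
```

```text
top
green [111.5 279. ] [22. 23.] 393.5 [[0.422, 0.526], [0.42, 0.457], [0.355, 0.455], [0.356, 0.524]] [0.3882 0.4904]
green [272.5 254.9] [ 4.3 24.9] 79.0 [[0.446, 0.041], [0.467, -0.032], [0.454, -0.035], [0.434, 0.038]] [0.4501 0.003 ]
blue [314.3 235.4] [ 7.6 21.3] 137.0 [[0.508, -0.092], [0.529, -0.155], [0.507, -0.162], [0.486, -0.1]] [ 0.5075 -0.1273]
brown [256.1 221.3] [21.9 18.3] 299.0 [[0.582, 0.09], [0.598, 0.034], [0.531, 0.016], [0.516, 0.071]] [0.5566 0.0527]
brown [270.1 214.2] [21.8  7.9] 146.5 [[0.609, 0.029], [0.615, 0.004], [0.548, -0.013], [0.542, 0.012]] [0.5784 0.0079]
scene
green [255.2 198.1] [ 4.7 22.1] 34.0 [[0.465, -0.069], [0.419, 0.038], [0.439, 0.041], [0.483, -0.065]] [ 0.452  -0.0149]
green [306.5 122. ] [ 8. 13.] 83.5 [[0.308, 0.543], [0.359, 0.579], [0.392, 0.522], [0.343, 0.487]] [0.3507 0.5322]
blue [247.6 230.5] [ 6.7 16.5] 88.0 [[0.523, -0.194], [0.499, -0.124], [0.525, -0.122], [0.548, -0.191]] [ 0.524  -0.1585]
brown [285.3 208.8] [18.9 18.9] 294.5 [[0.55, -0.031], [0.51, 0.06], [0.582, 0.08], [0.619, -0.011]] [0.5659 0.0234]
```

View pics/topz.png

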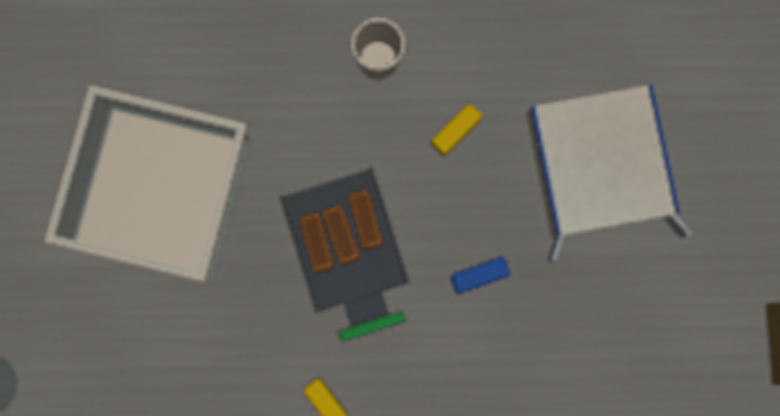

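View pics/scz.png

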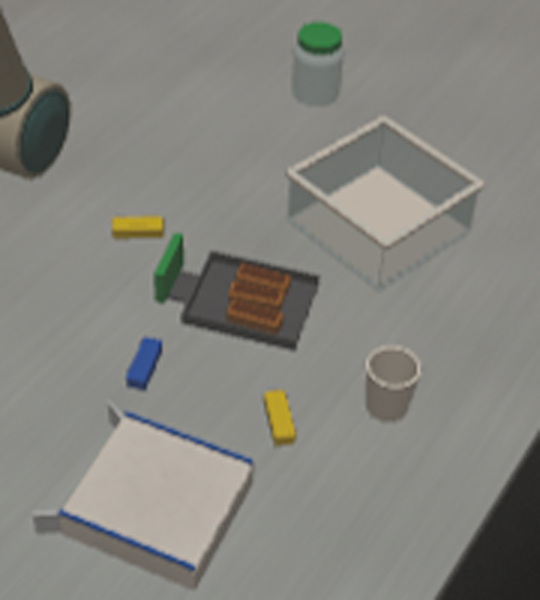

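Zoomed top view: slot roof corners at (533,107), (652,86), (679,213), (558,236). Tub rim corners at (92,87), (248,126), (205,281), (45,241). Tray corners at (280,197), (372,168), (408,283), (316,311). I cast these next.

Run:
```python
from h import *
d=get_image("top")
f=lambda P:(np.array(P)+.5)/2.6-.5+130
def rep(n,P,z):
    X=cast(d,f(P),z)[:,:2];print(n,np.round(X,3).tolist(),'c',np.round(X.mean(0),4));return X
def ang(v): return np.degrees(np.arctan2(v[1],v[0]))
X=rep("rack",[(533,107),(652,86),(679,213),(558,236)],.046)
print(ang(X[0]-X[3]),ang(X[1]-X[2]),ang(X[0]-X[1])-90,np.linalg.norm(X[0]-X[3]),np.linalg.norm(X[0]-X[1]))
X=rep("tub",[(92,87),(248,126),(205,281),(45,241)],.09)
print(ang(X[0]-X[3]),ang(X[1]-X[2]),ang(X[0]-X[1])-90)
X=rep("tray",[(280,197),(372,168),(408,283),(316,311)],.02)
print(ang(X[0]-X[3]),ang(X[1]-X[2]),ang(X[0]-X[1])-90,ang(X[3]-X[2])-90,np.linalg.norm(X[0]-X[3]),np.linalg.norm(X[0]-X[1]))
X=rep("grip",[(339,337),(341,331),(405,312),(406,319)],.06)
print(cast(d,[[272.5,254.9]],.057))
rep("tumbler",[(378,44)],.075)
```

```text
rack [[0.709, -0.198], [0.733, -0.344], [0.577, -0.369], [0.552, -0.222]] c [ 0.6426 -0.2832]
8.722425262607091 9.036791489642725 9.094064048614158 0.15932082154120794 0.14786883616147956
tub [[0.733, 0.322], [0.683, 0.141], [0.504, 0.191], [0.554, 0.374]] c [0.6185 0.257 ]
-16.118023874938846 -15.650390104257182 -15.30012051609414
tray [[0.609, 0.111], [0.643, -0.002], [0.501, -0.042], [0.469, 0.069]] c [0.5554 0.0342]
16.744556026380916 16.067343292528626 16.596422626930632 15.70653115220054 0.14574796347944927 0.11785882796196469
grip [[0.438, 0.041], [0.445, 0.038], [0.465, -0.037], [0.457, -0.038]] c [0.451  0.0011]
[[0.45011194 0.00290846 0.057     ]]
tumbler [[0.782, -0.012]] c [ 0.7825 -0.0116]
```

```bash
cat >> h.py <<'E'
def toolR(yaw,pitch=0,flip=1):
    """tool orientation for tray yaw, nose-down pitch (deg): tool y = tray -z, tool z = flip*tray x"""
    T=Rn.from_euler('z',yaw,degrees=True)*Rn.from_euler('y',pitch,degrees=True)
    M=T.as_matrix();y=-M[:,2];z=flip*M[:,0];x=np.cross(y,z)
    return Rn.from_matrix(np.c_[x,y,z])
def goal(p,R,cmd=None):
    p0,R0=cmd or pose()
    t=R0.inv().apply(np.array(p)-p0)*100; r=np.degrees((R0.inv()*R).as_rotvec())/8
    print("row",np.round(t,2).tolist(),np.round(r,3).tolist(),"minrows",np.linalg.norm(t)/6.25,np.linalg.norm(r)*8/10.7)
    return t,r
E
python3 - <<'E'
from h import *
p,R=pose();print(np.round(R.as_matrix(),3))
for f in(1,-1):
    goal([.448,.003,.17],toolR(16.3,0,f))
E
```

```text
[[-0.97  -0.     0.241]
 [-0.241  0.    -0.97 ]
 [-0.    -1.    -0.   ]]
row [-43.55, 6.13, -46.97] [0.001, -11.542, -0.002] minrows 10.295299814161233 8.62936286193561
row [-43.55, 6.13, -46.97] [0.001, 10.958, 0.001] minrows 10.295299814161233 8.193067200095017
```

```bash
python3 -m jog '[150,-10,1.5,-11,0,-2.6,0, 150,-20,3,-22,0,-5.2,0, 150,-30,4.5,-33,0,-8,0, 150,-43.5,6.1,-47,0,-11.54,0, 150,-43.5,6.1,-47,0,-11.54,0, 150,-43.5,6.1,-47,0,-11.54,0, 150,-43.5,6.1,-47,0,-11.54,0, 150,-43.5,6.1,-47,0,-11.54,0, 150,-43.5,6.1,-47,0,-11.54,0, 150,-43.5,6.1,-47,0,-11.54,0, 150,-43.5,6.1,-47,0,-11.54,0, 150,-43.5,6.1,-47,0,-11.54,0]'
python3 - <<'E'
from h import *
s=get_state();print(np.round(s["qpos"],3),s["position"],s["width"],s["clock"])
d=get_image("wrist");cv2.imwrite("pics/w1.png",d["color"])
E
```

```text
clock: 1.9
position: [0.4479, 0.0043, 0.1701]
ee_rot: [-0.566, 0.567, -0.423, 0.423]
contact_force: [-0.8, 0.3, 0.2]
width: 0.0351
[-0.146  0.131  1.858 -0.     1.152 -0.433] [0.44786052 0.00427574 0.17012116] 0.03509840575456937 1.9
```

View pics/w1.png

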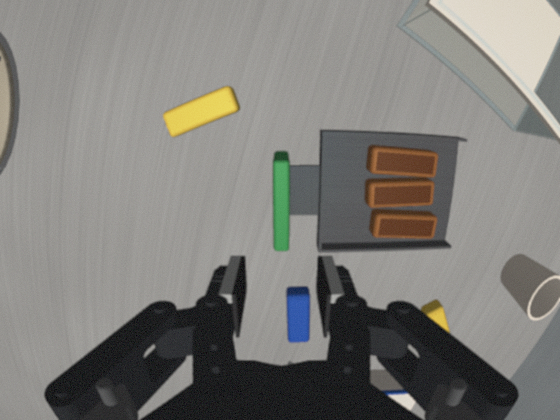

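Wrist view: grip at columns 273–290, rows 152–250, tray well aligned with the tool, and three bars at columns 368–437. I compute the grip centre and tray yaw with the fisheye model.

```bash
cat >> h.py <<'E'
def wcast(d,uv,z,P=None):
    p,R=P or pose();uv=np.atleast_2d(uv).astype(float);K=d["mtx"]
    x=(uv-[K[0,2],K[1,2]])/K[0,0];th=np.linalg.norm(x,axis=1,keepdims=True)
    r=np.c_[x/np.maximum(th,1e-9)*np.sin(th),np.cos(th)]
    T=np.array(d["tool_from_camera"]);w=R.apply(r@T[:3,:3].T);C=p+R.apply(T[:3,3])
    return C+w*((z-C[2])/w[:,2])[:,None]
E
python3 - <<'E'
from h import *
P=pose();d=get_image("wrist")
for c in blobs(d["color"],(45,100,40),(80,255,255),200):
    r=cv2.minAreaRect(c);print(r, np.round(wcast(d,r[0],.055,P),4), np.round(wcast(d,cv2.boxPoints(r),.06,P),4).tolist())
# tray back wall line top z=.02
for nm,a in [("back",[(320,131),(318,249)]),("sideL",[(320,130),(465,139)]),("sideR",[(320,247),(450,245)])]:
    X=wcast(d,a,.02,P);v=X[1]-X[0];print(nm,np.round(X[:,:2],4).tolist(),np.degrees(np.arctan2(v[1],v[0])),np.linalg.norm(v))
# bars tops z=.025
X=wcast(d,[(404,161),(401,193),(405,225)],.025,P)
Rt=Rn.from_euler('z',16.3,degrees=True)
print(Rt.inv().apply(X-[.5554,.0342,0]))
E
```

```text
((282.4330139160156, 200.00692749023438), (98.04148864746094, 15.986616134643555), 89.30130767822266) [[0.4477 0.0048 0.055 ]] [[0.4295, 0.0428, 0.06], [0.4415, 0.0465, 0.06], [0.4668, -0.0338, 0.06], [0.4537, -0.0379, 0.06]]
back [[0.4649, 0.0666], [0.4995, -0.0444]] -72.70544575195407 0.11630270119760229
sideL [[0.4646, 0.0675], [0.6085, 0.1087]] 15.971004955929523 0.14966069304605958
sideR [[0.5007, -0.0418], [0.6415, -0.0022]] 15.69392097274356 0.1462449360350912
[[ 0.00282076  0.03174974  0.025     ]
 [ 0.00279718  0.00042063  0.025     ]
 [ 0.01126739 -0.03271224  0.025     ]]
```

```bash
python3 -m jog '[150,0,5,0,0,0,0, 150,0,10,0,0,0,0, 150,0,14,0,0,0,0, 150,0,14.9,0,0,0,0, 150,0,14.9,0,0,0,0, 255,0,14.9,0,0,0,0, 255,0,14.9,0,0,0,0, 255,0,14.9,0,0,0,0, 255,0,14.9,0,0,0,0]' 100
python3 - <<'E'
from h import *
s=get_state();print(np.round(s["qpos"],3),s["position"],s["width"],s["clock"])
d=get_image("wrist");cv2.imwrite("pics/w2.png",d["color"])
E
```

```text
clock: 3.12
position: [0.4488, 0.0026, 0.023]
ee_rot: [0.566, -0.566, 0.423, -0.425]
contact_force: [-0.4, -2.2, 7.1]
width: 0.0131
[-1.490e-01  3.180e-01  2.066e+00 -1.000e-03  7.540e-01 -4.330e-01] [0.44884431 0.00257266 0.02299442] 0.01313869137248389 3.125
```

View pics/w2.png

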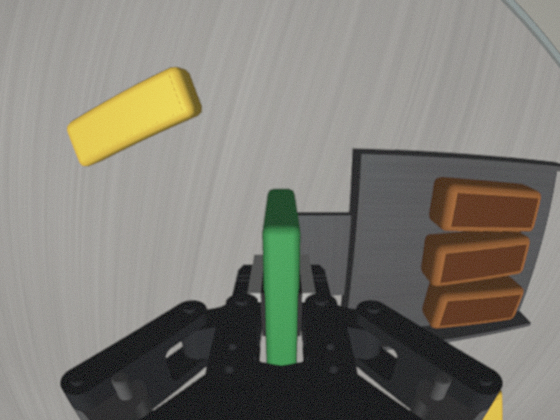

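Run:
```python
import numpy as np
Q=np.array([[.2766,1.5061],[.131,1.858],[.318,2.066]]);P=np.array([[.1387,-.5575,.2304],[.44786,.00428,.1701],[.44884,.00257,.02299]])
A=[];b=[]
for (a,c),p in zip(Q,P):
    r=np.sqrt(p[0]**2+p[1]**2-.0695**2)
    A+=[[1,0,np.sin(a),np.sin(a+c),np.cos(a+c)],[0,1,np.cos(a),np.cos(a+c),-np.sin(a+c)]];b+=[r,p[2]]
for cols in ([0,1,2,3],[1,2,3,4],[1,2,3]):
    s=np.linalg.lstsq(np.array(A)[:,cols],b,rcond=None);print(cols,s[0],np.array(A)[:,cols]@s[0]-b)
```

```text
[0, 1, 2, 3] [-0.00717703 -0.21966989  0.56528247  0.41601158] [-0.01637477  0.00622978  0.00436779  0.00171865  0.01200698 -0.00794843]
[1, 2, 3, 4] [-0.23086709  0.63004586  0.41980855  0.05791293] [ 1.99702762e-05 -8.18575360e-05 -4.52602284e-05  2.65920117e-04
 -3.07126804e-05 -1.84062581e-04]
[1, 2, 3] [-0.20957889  0.55275063  0.41146148] [-0.01706835  0.00522226  0.00574986  0.00123308  0.01213899 -0.00645534]
```

```bash
python3 -m jog '[255,0,-0.8,0,0.2,0,0, 255,0,-2.5,0,0.5,0,0, 255,0,-5,0,0.8,0,0, 255,0,-8,0,1,0,0, 255,0,-11,0,1,0,0, 255,0,-14,0,1,0,0, 255,0,-16.5,0,1,0,0, 255,0,-18,0,1,0,0, 255,0,-18,0,1,0,0, 255,0,-18,0,1,0,0]'
python3 - <<'E'
from h import *
s=get_state();print(np.round(s["qpos"],4).tolist(),s["position"],s["width"],s["clock"])
d=get_image("wrist");cv2.imwrite("pics/w3.png",d["color"])
d=get_image("scene");cv2.imwrite("pics/s3.png",d["color"])
q=s["qpos"];a=q[1];f=q[1]+q[2];tdir=q[1]+q[2]+q[4]
p=s["position"];r=np.sqrt(p[0]**2+p[1]**2-.0695**2)
wr=.63005*np.sin(a)+.41981*np.sin(f)+.0579*np.cos(f)
print("tool dir",np.degrees(tdir),"Lt", (r-wr)/np.sin(tdir))
E
```

```text
clock: 4.42
position: [0.446, 0.0033, 0.2002]
ee_rot: [0.604, -0.525, 0.394, -0.452]
contact_force: [0.7, -0.4, -4.9]
width: 0.013
[-0.2029, 0.0308, 1.9, 0.0734, 1.0908, -0.5173] [0.44595985 0.00332824 0.20024547] 0.012955325419487402 4.425
tool dir 173.1276891002911 Lt 0.4062902732864683
```

View pics/w3.png

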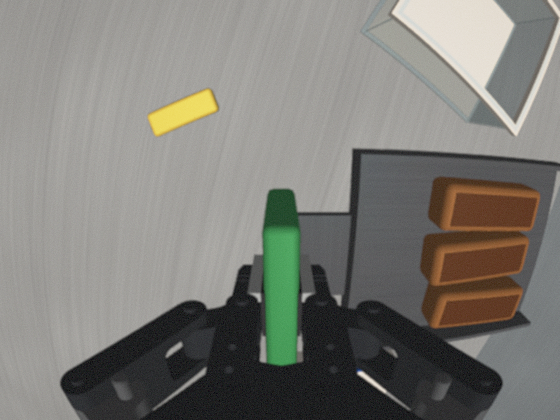

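View pics/s3.png

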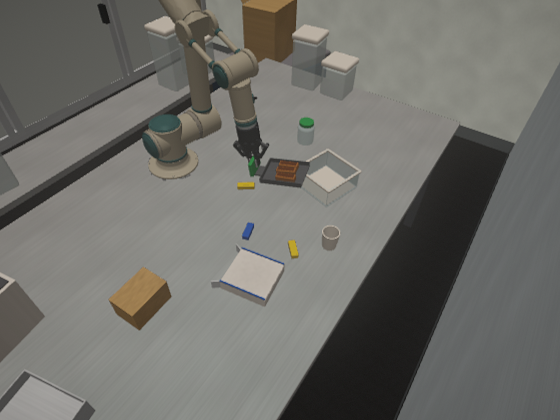

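Tray is held and the bars are unmoved. I fit the wrist kinematics and evaluate the tipping poses.

```bash
cat > kin.py <<'E'
from h import *
from scipy.optimize import least_squares
LO=np.array([-2.89,-.75,.22,-1.18,.11,-2.7]);HI=np.array([2.89,2.08,2.7,4.32,2.71,2.7])
e=lambda a,q:Rn.from_euler(a,q)
# tool axes when all frames chained: z_flange = tool y ; find const: down, q6 -> tool z yaw = q1-q6
C=Rn.from_matrix(np.array([[0,0,-1],[1,0,0],[0,1,0]],float).T if False else np.c_[[0,1,0],[0,0,1],[1,0,0]])
def fk(q,s4=1,s6=1,Lt=.40,sgn=1):
    f=q[1]+q[2]
    w=np.array([.63005*np.sin(q[1])+.41981*np.sin(f)+.0579*np.cos(f),.0695,.63005*np.cos(q[1])+.41981*np.cos(f)-.0579*np.sin(f)+Lt-.23087])
    B=e('z',q[0]);R=B*e('y',f)*e('z',s4*q[3])*e('y',q[4])*e('z',s6*q[5])
    p=B.apply(w)+R.apply([0,0,Lt])
    M=R.as_matrix()
    return p,Rn.from_matrix(np.c_[np.cross(M[:,2],-M[:,0]),M[:,2],-M[:,0]])
def ik(p,R,q0):
    def res(q):
        a,b=fk(q);return np.r_[(a-p)*10,(R.inv()*b).as_rotvec()*3]
    s=least_squares(res,np.clip(q0,LO+.01,HI-.01),bounds=(LO,HI));return s.x,np.abs(s.fun).max()
E
python3 - <<'E'
from kin import *
s=get_state();p,R=pose()
for s4 in(1,-1):
  for s6 in(1,-1):
    for L in (.38,.4,.42):
      a,b=fk(s["qpos"],s4,s6,L);print(s4,s6,L,np.round((a-p)*1000,1),np.round(np.degrees((R.inv()*b).as_rotvec()),1))
E
```

```text
1 1 0.38 [1.7 0.8 0.1] [-0.  0. -0.]
1 1 0.4 [4.4 1.6 0.3] [-0.  0. -0.]
1 1 0.42 [7.  2.4 0.5] [-0.  0. -0.]
1 -1 0.38 [1.7 0.8 0.1] [-0.  59.3 -0. ]
1 -1 0.4 [4.4 1.6 0.3] [-0.  59.3 -0. ]
1 -1 0.42 [7.  2.4 0.5] [-0.  59.3 -0. ]
-1 1 0.38 [ -8.2 -47.7   0.1] [-3.7 -3.9 -6.5]
-1 1 0.4 [ -6.1 -49.4   0.3] [-3.7 -3.9 -6.5]
-1 1 0.42 [ -4.  -51.2   0.5] [-3.7 -3.9 -6.5]
-1 -1 0.38 [ -8.2 -47.7   0.1] [-0.  55.3 -7.8]
-1 -1 0.4 [ -6.1 -49.4   0.3] [-0.  55.3 -7.8]
-1 -1 0.42 [ -4.  -51.2   0.5] [-0.  55.3 -7.8]
```

```bash
sed -i 's/Lt=.40,/Lt=.367,/' kin.py
cat >> kin.py <<'E'
def tcp_from_lip(lip,yaw,pitch):
    T=e('z',np.radians(yaw))*e('y',np.radians(pitch))
    return np.array(lip)+T.apply([-.187,-.0024,.020]),toolR(yaw,pitch)
E
python3 - <<'E'
from kin import *
q0=np.array(get_state()["qpos"]);c=np.array([.6185,.257])
for yaw in (-16,0,16,30,45,60,74):
    u=np.array([np.cos(np.radians(yaw)),np.sin(np.radians(yaw))])
    q=q0
    for pit in (-8,20,35,45,55,60):
        p,R=tcp_from_lip(np.r_[c-.03*u,.125],yaw,pit)
        q,er=ik(p,R,q);print(yaw,pit,np.round(p,3),np.round(q,2),"err %.3f"%er)
E
```

```text
-16 -8 [0.408 0.315 0.119] [ 0.6   0.24  1.87 -0.13  0.95  0.95] err 0.000
-16 20 [0.427 0.31  0.208] [0.35 0.36 1.5  0.2  1.57 0.6 ] err 0.000
-16 35 [0.453 0.302 0.249] [0.26 0.49 1.29 0.31 1.89 0.55] err 0.000
-16 45 [0.475 0.296 0.271] [0.21 0.59 1.15 0.39 2.09 0.56] err 0.000
-16 55 [0.502 0.288 0.29 ] [0.17 0.7  1.01 0.49 2.28 0.6 ] err 0.000
-16 60 [0.516 0.284 0.297] [0.15 0.76 0.95 0.54 2.36 0.63] err 0.000
0 -8 [0.401 0.255 0.119] [ 0.47  0.17  1.97 -0.08  0.88  0.52] err 0.000
0 20 [0.42  0.255 0.208] [0.32 0.34 1.52 0.11 1.61 0.31] err 0.000
0 35 [0.447 0.255 0.249] [0.27 0.5  1.27 0.17 1.96 0.29] err 0.000
0 45 [0.47  0.255 0.271] [0.25 0.61 1.11 0.21 2.18 0.3 ] err 0.000
0 55 [0.498 0.255 0.29 ] [0.23 0.74 0.94 0.27 2.39 0.33] err 0.000
0 60 [0.512 0.255 0.297] [0.22 0.8  0.86 0.32 2.5  0.37] err 0.000
16 -8 [0.41  0.195 0.119] [ 0.29  0.12  2.03 -0.    0.85  0.01] err 0.000
16 20 [0.428 0.2   0.208] [0.29 0.34 1.53 0.   1.62 0.01] err 0.000
16 35 [0.454 0.207 0.249] [0.29 0.5  1.26 0.   1.99 0.01] err 0.000
16 45 [0.477 0.214 0.271] [0.29 0.63 1.08 0.01 2.22 0.01] err 
[... 1217 characters left out ...]
 1.28 -0.4   1.83 -0.73] err 0.000
60 45 [0.547 0.128 0.271] [ 0.39  0.6   1.14 -0.5   2.02 -0.73] err 0.000
60 55 [0.56  0.151 0.29 ] [ 0.44  0.71  1.   -0.62  2.2  -0.77] err 0.000
60 60 [0.567 0.164 0.297] [ 0.46  0.77  0.93 -0.68  2.28 -0.81] err 0.000
74 -8 [0.561 0.047 0.119] [-0.13  0.32  1.74  0.16  1.06 -1.5 ] err 0.000
74 20 [0.566 0.065 0.208] [ 0.19  0.38  1.46 -0.31  1.47 -1.04] err 0.000
74 35 [0.573 0.091 0.249] [ 0.34  0.49  1.29 -0.49  1.72 -0.94] err 0.000
74 45 [0.58  0.114 0.271] [ 0.42  0.57  1.19 -0.61  1.89 -0.92] err 0.000
74 55 [0.587 0.14  0.29 ] [ 0.48  0.67  1.08 -0.73  2.04 -0.93] err 0.000
74 60 [0.592 0.154 0.297] [ 0.51  0.72  1.03 -0.79  2.12 -0.94] err 0.000
```

Run:
```python
from kin import *
c=np.array([.6185,.257]);yaw=74;u=np.array([np.cos(np.radians(yaw)),np.sin(np.radians(yaw))])
p,R=tcp_from_lip(np.r_[c-.04*u,.22],yaw,-8);print(p)
goal(p,R)
cmd=(p,R)
for pit,z in [(0,.2),(10,.17),(20,.14),(28,.12),(36,.115),(44,.115),(50,.115),(55,.115),(60,.115)]:
    a,b=tcp_from_lip(np.r_[c-.04*u,z],yaw,pit);print(pit,a);goal(a,b,cmd)
```

```text
[0.55797175 0.0372058  0.21377999]
row [-0.12, 0.24, 11.75] [0.012, -7.145, 0.987] minrows 1.8805700130847547 5.393105061974173
0 [0.55823735 0.03813207 0.22      ]
row [0.0, -0.6, 0.18] [-1.0, 0.0, 0.0] minrows 0.10070727566425414 0.7476635514018682
10 [0.5599777  0.04420139 0.22216836]
row [0.0, -0.73, 0.84] [-2.25, -0.0, 0.0] minrows 0.17768421170862803 1.6822429906542051
20 [0.56323131 0.05554809 0.22275162]
row [0.0, -0.62, 2.01] [-3.5, -0.0, 0.0] minrows 0.33736588689165004 2.61682242990654
28 [0.5668588  0.06819863 0.22545013]
row [0.0, -0.71, 3.36] [-4.5, 0.0, 0.0] minrows 0.548622089258367 3.3644859813084103
36 [0.57132172 0.0837627  0.24109618]
row [-0.0, -2.03, 5.18] [-5.5, -0.0, -0.0] minrows 0.889683619632183 4.112149532710279
44 [0.57653323 0.10193737 0.25928791]
row [0.0, -3.57, 7.3] [-6.5, -0.0, 0.0] minrows 1.300404899709429 4.859813084112148
50 [0.58087258 0.1170705  0.27110606]
row [-0.0, -4.52, 9.03] [-7.25, 0.0, 0.0] minrows 1.6150568383285997 5.42056074766355
55 [0.58473278 0.13053262 0.27965296]
row [0.0, -5.17, 10.53] [-7.875, -0.0, 0.0] minrows 1.877209601102823 5.887850467289717
60 [0.58878362 0.14465957 0.28694675]
row [0.0, -5.69, 12.09] [-8.5, -0.0, 0.0] minrows 2.137605952227829 6.355140186915887
```

```bash
python3 -m jog '[255,0,0,0.5,0,-0.3,0.04, 255,0,0.1,1.5,0,-0.9,0.12, 255,-0.1,0.1,3,0,-1.8,0.25, 255,-0.1,0.1,4.7,0,-2.8,0.39, 255,-0.1,0.2,6.5,0,-3.9,0.55, 255,-0.1,0.2,8.2,0,-5,0.69, 255,-0.1,0.2,9.8,0,-5.9,0.82, 255,-0.1,0.2,11,0,-6.7,0.93, 255,-0.1,0.2,11.6,0,-7,0.97, 255,-0.1,0.2,11.75,0,-7.15,0.99, 255,-0.1,0.2,11.75,0,-7.15,0.99]'
python3 - <<'E'
from h import *
s=get_state();print(np.round(s["qpos"],4).tolist(),s["position"],s["width"],s["clock"])
d=get_image("wrist");cv2.imwrite("pics/w4.png",d["color"])
d=get_image("top");cv2.imwrite("pics/t4.png",cv2.resize(d["color"][120:300,80:330],None,fx=2.5,fy=2.5))
E
```

```text
clock: 5.9
position: [0.5587, 0.0367, 0.2153]
ee_rot: [0.747, -0.65, 0.091, -0.105]
contact_force: [-0.1, -0.2, -5.3]
width: 0.0129
[-0.1489, 0.2422, 1.6018, 0.1428, 1.2813, -1.4803] [0.55869344 0.03667414 0.21530817] 0.012938743306780756 5.9
```

View pics/w4.png

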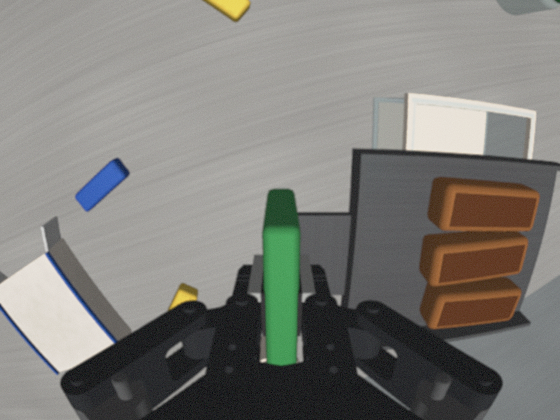

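View pics/t4.png

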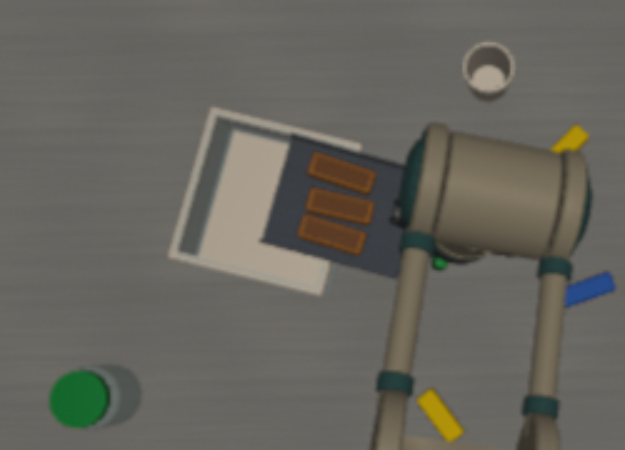

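The tray is square to the tub and centred, with its lip over the opening. Tipping now.

```bash
python3 -m jog '[255,0,-0.6,0.2,-1,0,0, 255,0,-0.7,0.8,-2.2,0,0, 255,0,-0.6,1.5,-3,0,0, 255,0,-0.6,2,-3.5,0,0, 255,0,-0.7,2.7,-4,0,0, 255,0,-0.8,3.4,-4.5,0,0, 255,0,-1.4,4.2,-5,0,0, 255,0,-2,5.2,-5.5,0,0, 255,0,-2.8,6.2,-6,0,0, 255,0,-3.6,7.3,-6.5,0,0, 255,0,-4.1,8.2,-6.9,0,0, 255,0,-4.5,9,-7.25,0,0]'
python3 - <<'E'
from h import *
s=get_state();print(np.round(s["qpos"],4).tolist(),s["position"],s["width"],s["clock"])
d=get_image("wrist");cv2.imwrite("pics/w5.png",d["color"])
d=get_image("scene");cv2.imwrite("pics/s5.png",cv2.resize(d["color"][60:260,200:420],None,fx=3,fy=3))
E
```

```text
clock: 7.5
position: [0.5821, 0.1178, 0.2723]
ee_rot: [-0.339, 0.93, -0.13, 0.048]
contact_force: [0.3, 0.0, -3.6]
width: 0.0132
[0.4393, 0.6095, 1.1694, -0.6663, 1.9372, -0.9095] [0.58213671 0.11781466 0.27226819] 0.013217271432407389 7.5
```

View pics/w5.png

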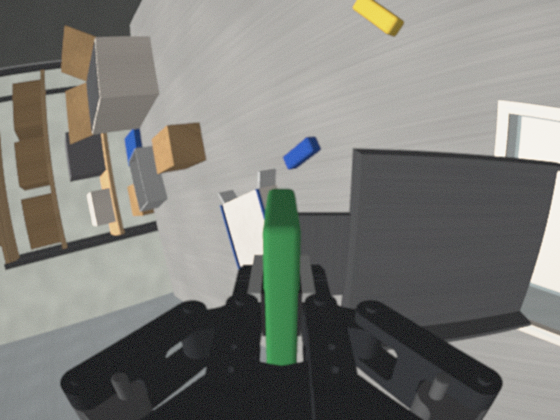

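View pics/s5.png

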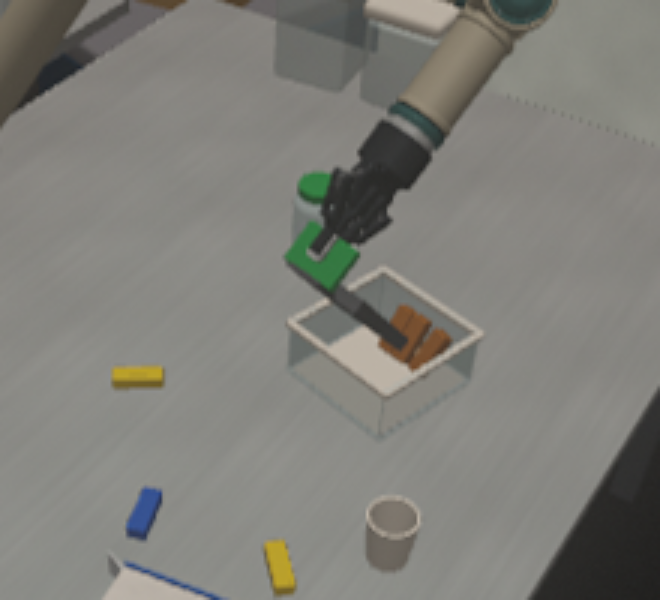

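All three bars are in the tub and the tray is empty. Next I raise and level the tray, heading for the slot, and check where the carton is.

Run:
```python
from kin import *
d=get_image("top");print(np.round(cast(d,[(437,244),(482,243),(484,278),(437,279)],.09)[:,:2],3).tolist(),np.round(cast(d,[(426,247),(427,278)],.0)[:,:2],3).tolist())
q=np.array(get_state()["qpos"])
# waypoint A: up and back, B: level away at slot yaw
p,R=pose()
A=(np.array([.54,.05,.31]),toolR(60,20)); B=(np.array([.36,-.30,.22]),toolR(9,0))
for nm,(a,b) in (("A",A),("B",B)):
    q2,er=ik(a,b,q);print(nm,np.round(q2,2),er);q=q2
goal(*A);goal(*B,A)
```

```text
[[0.472, -0.489], [0.472, -0.625], [0.368, -0.622], [0.368, -0.482]] [[0.465, -0.49], [0.367, -0.487]]
A [ 0.15  0.33  1.29 -0.28  1.74 -0.92] 2.220446049250313e-15
B [-0.84  0.12  1.74 -0.    1.28 -1.  ] 6.078471059822732e-13
row [-2.19, 3.38, -7.87] [3.717, 1.456, 1.027] minrows 1.4148239242095735 3.0818253729755534
row [1.91, 21.9, -33.86] [2.332, 6.308, 1.112] minrows 6.4597213562196325 5.096828659471318
```

```bash
python3 -m jog '[255,-0.4,0.6,-1.5,0.8,0.3,0.2, 255,-1.1,1.7,-4,1.9,0.75,0.5, 255,-1.8,2.7,-6.3,2.9,1.2,0.8, 255,-2.2,3.4,-7.9,3.7,1.45,1, 255,-2.2,3.4,-7.9,3.7,1.45,1]'
python3 - <<'E'
from kin import *
goal(np.array([.36,-.30,.22]),toolR(9,0))
d=get_image("top");cv2.imwrite("pics/t6.png",cv2.resize(d["color"][120:300,80:330],None,fx=2.5,fy=2.5))
E
```

```text
clock: 8.28
position: [0.5384, 0.0456, 0.3149]
ee_rot: [-0.552, 0.792, -0.211, 0.153]
contact_force: [-0.6, -0.4, -3.9]
width: 0.0129
row [1.89, 22.25, -33.23] [2.31, 6.269, 1.172] minrows 6.405577203567581 5.071667178978733
```

View pics/t6.png

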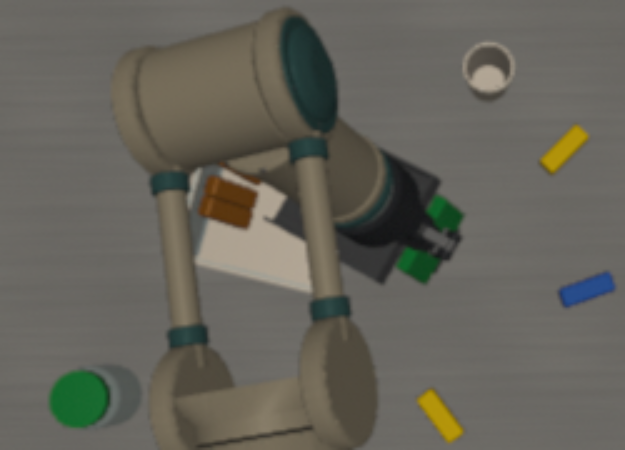

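```bash
python3 -m jog '[255,0.1,1.5,-2.2,0.15,0.4,0.1, 255,0.4,4.5,-6.6,0.46,1.25,0.23, 255,0.8,8.9,-13.3,0.92,2.5,0.47, 255,1.1,13.3,-20,1.4,3.8,0.7, 255,1.5,17.8,-26.6,1.85,5,0.94, 255,1.8,20.9,-31.2,2.2,5.9,1.1, 255,1.9,22.2,-33.2,2.3,6.27,1.17, 255,1.9,22.2,-33.2,2.3,6.27,1.17, 255,1.9,22.2,-33.2,2.3,6.27,1.17]'
python3 - <<'E'
from h import *
d=get_image("wrist");cv2.imwrite("pics/w7.png",d["color"])
d=get_image("top");cv2.imwrite("pics/t7.png",d["color"])
E
```

```text
clock: 9.45
position: [0.3626, -0.297, 0.2173]
ee_rot: [-0.537, 0.541, -0.46, 0.455]
contact_force: [0.1, 0.2, -2.9]
width: 0.0131
```

View pics/w7.png

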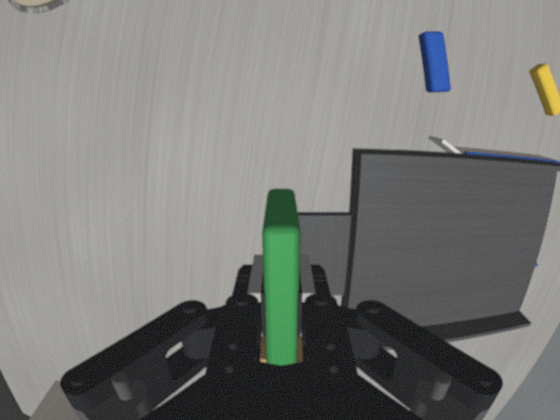

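View pics/t7.png

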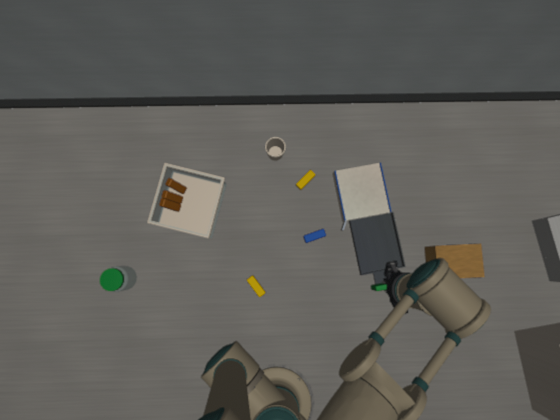

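Top view: three bars in the upright tub at about (172,195), tray held just before the slot. I refine the slot pose from the blue strips in the first, unoccluded pictures.

Run:
```python
from h import *
for n in("top","scene"):
    d=get_image(n);I=cv2.imread(f"pics/{n}0.png").astype(float)
    ex=I[:,:,0]-.5*I[:,:,1]-.5*I[:,:,2]
    h=cv2.cvtColor(I.astype(np.uint8),cv2.COLOR_BGR2HSV)
    m=(ex>18).astype(np.uint8)
    k,l,st,ce=cv2.connectedComponentsWithStats(m,connectivity=8)
    for i in range(1,k):
        if st[i,4]<12 :continue
        ys,xs=np.where(l==i);w=ex[ys,xs]
        X=cast(d,np.c_[xs,ys],.046)[:,:2];c=np.average(X,axis=0,weights=w)
        D=(X-c);u=np.linalg.svd(D*np.sqrt(w)[:,None],full_matrices=0)[2][0];u*=np.sign(u[0])
        pr=D@u
        print(n,ce[i].round(1),st[i,4],c.round(4),"yaw",np.degrees(np.arctan2(u[1],u[0])).round(2),"ext",pr.min().round(3),pr.max().round(3),"mid",(c+u*(pr.min()+pr.max())/2).round(4))
for n,(x0,y0,w,h_) in {"top":(325,150,85,90),"scene":(205,235,90,75)}.items():
    cv2.imwrite(f"pics/{n}r.png",cv2.resize(cv2.imread(f"pics/{n}0.png")[y0:y0+h_,x0:x0+w],None,fx=6.5,fy=6.5,interpolation=cv2.INTER_CUBIC))
```

```text
top [385.3 187. ] 92 [ 0.6548 -0.3552] yaw 9.21 ext -0.078 0.078 mid [ 0.6551 -0.3551]
top [339.3 194.5] 92 [ 0.6338 -0.2097] yaw 9.22 ext -0.082 0.079 mid [ 0.6324 -0.21  ]
top [314.4 235.3] 183 [ 0.5076 -0.1278] yaw -71.29 ext -0.034 0.035 mid [ 0.5077 -0.128 ]
scene [247.6 230.5] 131 [ 0.5227 -0.1565] yaw -70.13 ext -0.038 0.041 mid [ 0.5232 -0.1579]
scene [262.4 255.1] 90 [ 0.6315 -0.2168] yaw 9.19 ext -0.082 0.077 mid [ 0.6288 -0.2172]
scene [242.2 289.7] 94 [ 0.6562 -0.3612] yaw 9.21 ext -0.081 0.077 mid [ 0.6542 -0.3615]
```

View pics/topr.png

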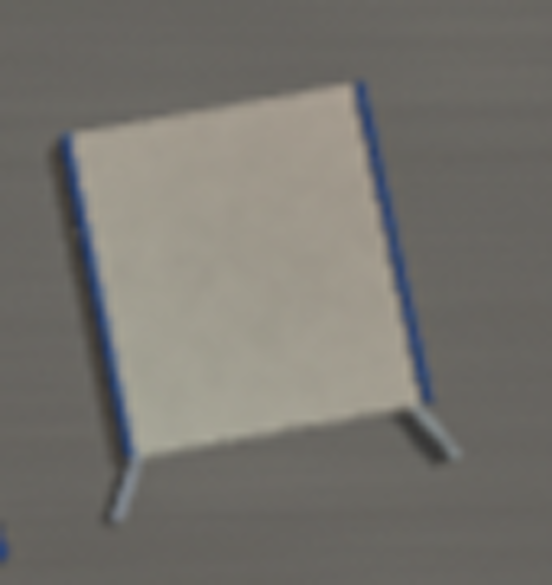

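View pics/scener.png

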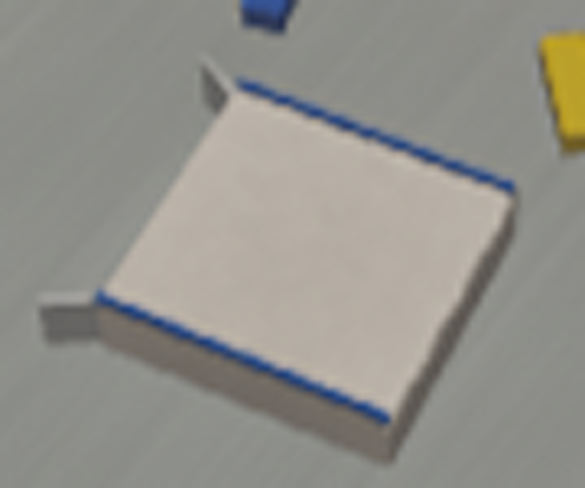

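Run:
```python
from kin import *
q=np.array(get_state()["qpos"])
for z in(.15,.028):
    P=(np.array([.3306,-.3371,z]),toolR(9.2,0));q,er=ik(*P,q);print(np.round(q,2),er);goal(*P)
```

```text
[-0.94  0.19  1.84 -0.    1.11 -1.1 ] 5.656558554889557e-11
row [3.49, 6.87, -3.9] [0.052, 0.037, 0.002] minrows 1.381569464871604 0.047368668333099634
[-0.94  0.34  2.01 -0.    0.79 -1.1 ] 5.878630915390204e-14
row [3.49, 19.07, -3.81] [0.052, 0.037, 0.002] minrows 3.160587816129698 0.047368668333099634
```

```bash
python3 -m jog '[255,1.2,2,-1.3,0.05,0.04,0, 255,3,5,-3.3,0.05,0.04,0, 255,3.5,9,-3.9,0.05,0.04,0, 255,3.5,13,-3.9,0.05,0.04,0, 255,3.5,16.5,-3.9,0.05,0.04,0, 255,3.5,18.5,-3.9,0.05,0.04,0, 255,3.5,19,-3.9,0.05,0.04,0, 255,3.5,19,-3.9,0.05,0.04,0, 255,3.5,19,-3.9,0.05,0.04,0]'
python3 - <<'E'
from h import *
d=get_image("wrist");cv2.imwrite("pics/w8.png",d["color"])
d=get_image("top");I=d["color"];cv2.imwrite("pics/t8f.png",I);cv2.imwrite("pics/t8.png",cv2.resize(I[150:310,320:440],None,fx=3.7,fy=3.7,interpolation=cv2.INTER_CUBIC))
d=get_image("scene");I=d["color"];cv2.imwrite("pics/s8f.png",I);cv2.imwrite("pics/s8.png",cv2.resize(I[190:330,150:300],None,fx=4,fy=4,interpolation=cv2.INTER_CUBIC))
E
```

```text
clock: 10.78
position: [0.3295, -0.3394, 0.0296]
ee_rot: [-0.537, 0.538, -0.458, 0.46]
contact_force: [-0.2, 0.5, -3.9]
width: 0.0128
```

View pics/t8.png

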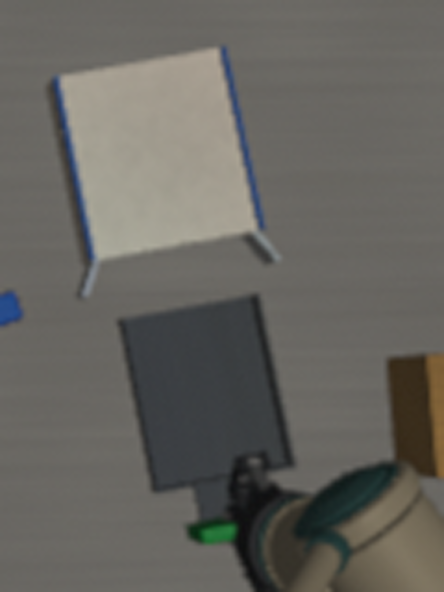

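View pics/s8.png

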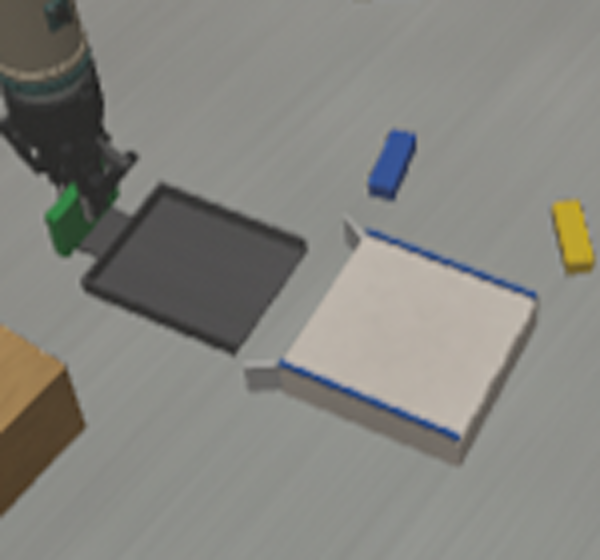

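View pics/w8.png

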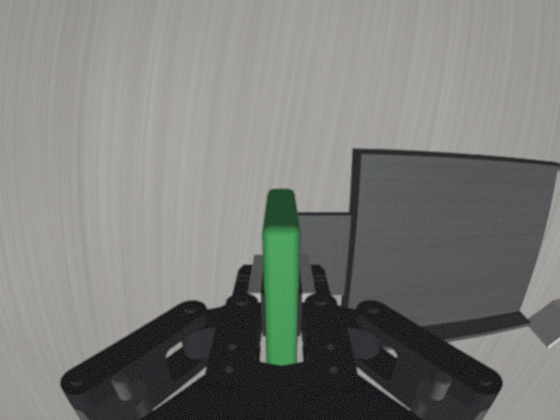

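Both views show the tray lined up with the slot, its front edge about 20 mm before the guides. I measure its lateral and yaw offset relative to the slot in each view.

Run:
```python
from h import *
rack={"top":(.6438,-.2826),"scene":(.6415,-.2893)};yw=9.21
dat={"top":((320,150),3.7,dict(L=[(152,491),(119,321)],R=[(294,465),(258,295)],back=[(152,491),(294,465)],front=[(119,321),(258,295)])),
"scene":((150,190),4,dict(L=[(163,184),(306,242)],R=[(83,284),(236,350)],back=[(83,284),(163,184)],front=[(236,350),(306,242)]))}
for n,(o,f,L) in dat.items():
    d=get_image(n);Rr=Rn.from_euler('z',-yw,degrees=True)
    for k,P in L.items():
        X=cast(d,(np.array(P)+.5)/f-.5+o,.027);Y=Rr.apply(X-[*rack[n],0]);v=Y[1]-Y[0]
        print(n,k,np.round(Y[:,:2]*1000,1).tolist(),"ang",np.degrees(np.arctan2(v[1],v[0])).round(2))
p,R=pose();print(p,np.degrees(np.arctan2(*R.as_matrix()[[1,0],2])),R.as_matrix()[2].round(4))
```

```text
top L [[-278.2, 58.8], [-133.4, 57.5]] ang -0.54
top R [[-278.9, -63.5], [-133.2, -63.8]] ang -0.14
top back [[-278.2, 58.8], [-278.9, -63.5]] ang -90.32
top front [[-133.4, 57.5], [-133.2, -63.8]] ang -89.87
scene L [[-276.4, 53.4], [-128.8, 51.6]] ang -0.69
scene R [[-276.4, -67.1], [-125.0, -68.5]] ang -0.54
scene back [[-276.4, -67.1], [-276.4, 53.4]] ang 90.02
scene front [[-125.0, -68.5], [-128.8, 51.6]] ang 91.8
[ 0.32873429 -0.33905278  0.0290475 ] 8.99040747364066 [ 0.0016 -1.      0.    ]
```

The two views disagree by about 5 mm laterally. I check by projecting the tray corners predicted from the wrist pose, and the slot corners from the top-view estimate, into the scene view.

Run:
```python
from h import *
p,R=pose();d0=p[2]-.023
o=p+Rn.from_euler('z',9,degrees=True).apply([.112,.0024,0]);o[2]=d0
def box(o,yaw,xs,ys,z):return np.array(o)+Rn.from_euler('z',yaw,degrees=True).apply([[x,y,z] for x in xs for y in ys])
tr=box(o,9,(-.075,.075),(-.06,.06),.02); rk=box([.6438,-.2826,0],9.2,(-.08,.08),(-.075,.075),.046)
rb=box([.6438,-.2826,0],9.2,(.08,),(-.075,.075),.0)
print(o)
for n,(ox,oy,w,h_,f) in {"scene":(160,225,130,85,6),"top":(325,155,85,130,4.5)}.items():
    d=get_image(n);I=cv2.resize(d["color"][oy:oy+h_,ox:ox+w],None,fx=f,fy=f,interpolation=cv2.INTER_CUBIC)
    for X,c in((tr,(0,0,255)),(rk,(0,255,0)),(rb,(255,255,0))):
        for u in proj(d,X): 
            q=((u-[ox,oy]+.5)*f-.5).round().astype(int);cv2.drawMarker(I,tuple(int(v) for v in q),c,cv2.MARKER_CROSS,9,1)
    cv2.imwrite(f"pics/ov_{n}.png",I)
```

```text
[ 0.43897994 -0.31916167  0.0060475 ]
```

View pics/ov_scene.png

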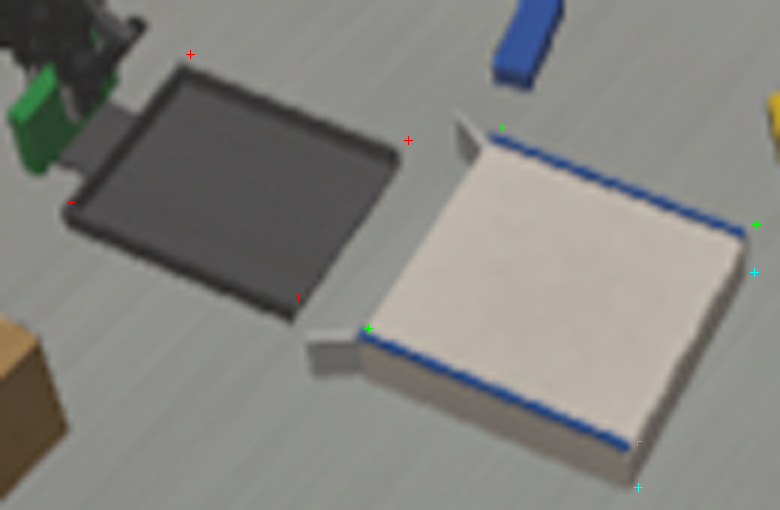

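View pics/ov_top.png

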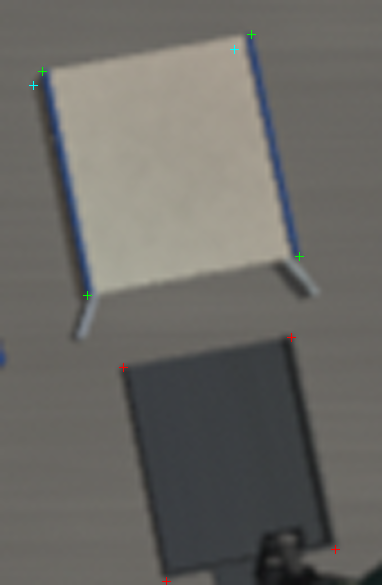

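The top view agrees with the wrist-pose prediction to about 1 mm. The scene residual mostly fits the tray being a few millimetres lower than I assumed. I correct +4 mm laterally and +0.3° in yaw, then lower onto the counter.

```bash
python3 -m jog '[255,-0.2,0.2,0,0,-0.04,0, 255,-0.4,0.35,0,0,-0.04,0, 255,-0.4,0.35,0,0,-0.04,0, 255,-0.4,0.35,0,0,-0.04,0]'; python3 -m jog '[255,0,0.15,0,0,0,0, 255,0,0.15,0,0,0,0, 255,0,0.15,0,0,0,0]'; python3 -c "
from h import *
print(pose()[0],get_state()['contact_force'],get_state()['moment'])"
```

```text
clock: 11.62
position: [0.328, -0.3349, 0.025]
ee_rot: [-0.539, 0.539, -0.458, 0.458]
contact_force: [0.1, -0.4, -3.3]
width: 0.013
clock: 12.0
position: [0.3279, -0.3349, 0.0235]
ee_rot: [-0.539, 0.539, -0.458, 0.458]
contact_force: [0.7, 0.9, -2.7]
width: 0.0126
[ 0.32793978 -0.33486473  0.02351023] [ 0.66395817  0.91240893 -2.74779526] [-0.11450921  0.17040074 -0.01244705]
```

```bash
python3 -m jog '[255,0,0.1,0,0,0,0, 255,0,0.1,0,0,0,0]'; python3 -m jog '[255,0,0.1,0,0,0,0, 255,0,0.1,0,0,0,0]'; python3 -c "
from h import *
print(pose()[0],get_state()['contact_force'],get_state()['moment'])"
```

```text
clock: 12.25
position: [0.328, -0.335, 0.023]
ee_rot: [-0.539, 0.539, -0.458, 0.458]
contact_force: [-1.4, 1.2, 3.9]
width: 0.0126
clock: 12.5
position: [0.328, -0.335, 0.023]
ee_rot: [-0.539, 0.539, -0.457, 0.458]
contact_force: [-2.8, 2.7, 13.4]
width: 0.0128
[ 0.3280039  -0.33498705  0.02301085] [-2.83634192  2.6897852  13.44086578] [0.41523826 0.38621675 0.02595557]
```

```bash
python3 -m jog '[255,0,-0.15,0,0,0,0, 255,0,-0.15,1,0,0,0, 255,0,-0.15,2.5,0,0,0, 255,0,-0.15,4,0,0,0, 255,0,-0.15,5.5,0,0,0, 255,0,-0.15,6.5,0,0,0, 255,0,-0.15,7,0,0,0, 255,0,-0.15,7,0,0,0]'
python3 - <<'E'
from h import *
p,R=pose();print(p,np.degrees(np.arctan2(*R.as_matrix()[[1,0],2])),get_state()['contact_force'],get_state()['moment'])
d=get_image("top");I=d["color"];cv2.imwrite("pics/t9.png",cv2.resize(I[150:290,320:420],None,fx=4.2,fy=4.2,interpolation=cv2.INTER_CUBIC))
d=get_image("scene");I=d["color"];cv2.imwrite("pics/s9.png",cv2.resize(I[220:310,170:295],None,fx=6,fy=6,interpolation=cv2.INTER_CUBIC))
E
```

```text
clock: 13.5
position: [0.3982, -0.3234, 0.023]
ee_rot: [0.539, -0.539, 0.457, -0.458]
contact_force: [1.6, 1.1, 1.1]
width: 0.0127
[ 0.39815606 -0.32338664  0.02302489] 9.30563247166535 [1.63223593 1.07523565 1.11475682] [ 0.07180028 -0.24227774  0.04343977]
```

View pics/t9.png

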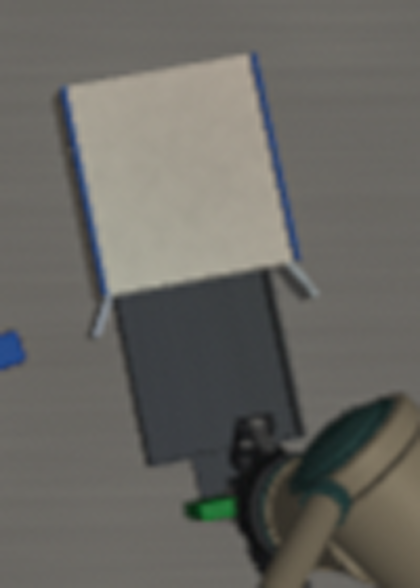

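View pics/s9.png

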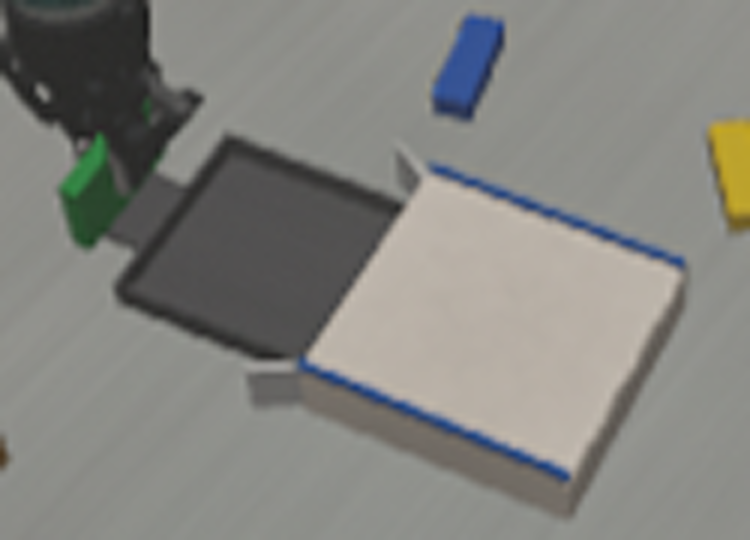

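The tray is entering the mouth with even gaps once parallax is allowed for, and no side force. Continuing.

```bash
python3 -m jog '[255,0,0,1,0,0,0, 255,0,0,2.5,0,0,0, 255,0,0,4.2,0,0,0, 255,0,0,6,0,0,0, 255,0,0,8,0,0,0, 255,0,0,9.8,0,0,0, 255,0,0,11,0,0,0, 255,0,0,11.6,0,0,0, 255,0,0,12,0,0,0, 255,0,0,12,0,0,0]'; python3 -m jog '[255,0,0,0.3,0,0,0, 255,0,0,0.6,0,0,0, 255,0,0,0.8,0,0,0, 255,0,0,0.8,0,0,0]'
```

```text
clock: 14.85
position: [0.5168, -0.3037, 0.023]
ee_rot: [-0.539, 0.539, -0.457, 0.458]
contact_force: [-2.0, 0.5, 5.3]
width: 0.0129
clock: 15.35
position: [0.5239, -0.3025, 0.0231]
ee_rot: [-0.539, 0.539, -0.458, 0.458]
contact_force: [-3.6, 0.1, 5.9]
width: 0.0124
```

```bash
python3 -m jog '[255,0,-0.05,0.2,0,0,0, 255,0,-0.05,0.4,0,0,0, 255,0,-0.05,0.5,0,0,0, 255,0,-0.05,0.5,0,0,0]'; python3 -m jog '[255,0,0,0.2,0,0,0, 255,0,0,0.4,0,0,0, 255,0,0,0.5,0,0,0, 255,0,0,0.5,0,0,0]'
```

```text
clock: 15.85
position: [0.5287, -0.3017, 0.0231]
ee_rot: [-0.539, 0.539, -0.458, 0.458]
contact_force: [-0.3, 0.2, 0.4]
width: 0.013
clock: 16.35
position: [0.5326, -0.301, 0.0232]
ee_rot: [-0.539, 0.539, -0.458, 0.457]
contact_force: [-2.7, 0.3, 0.3]
width: 0.0127
```

```bash
python3 -m jog '[255,0,0,0.15,0,0,0, 255,0,0,0.3,0,0,0, 255,0,0,0.3,0,0,0]'; python3 -m jog '[255,0,0,0.15,0,0,0, 255,0,0,0.2,0,0,0, 255,0,0,0.2,0,0,0]'
```

```text
clock: 16.73
position: [0.5326, -0.3008, 0.0234]
ee_rot: [-0.537, 0.541, -0.459, 0.456]
contact_force: [-11.5, -1.6, 3.9]
width: 0.0131
clock: 17.1
position: [0.5326, -0.3007, 0.0236]
ee_rot: [-0.537, 0.542, -0.46, 0.455]
contact_force: [-16.6, -3.5, 6.7]
width: 0.0129
```

The stop is reached: x holds at 0.5326 as force builds, against 0.5336 expected. I ease off the pressure and look.

```bash
python3 -m jog '[255,0,0,-0.2,0,0,0, 255,0,0,-0.35,0,0,0, 255,0,0,-0.35,0,0,0]'
python3 - <<'E'
from h import *
p,R=pose();print(p,np.degrees(np.arctan2(*R.as_matrix()[[1,0],2])),get_state()['contact_force'],get_state()['moment'])
d=get_image("top");I=d["color"];cv2.imwrite("pics/t10.png",cv2.resize(I[150:290,320:420],None,fx=4.2,fy=4.2,interpolation=cv2.INTER_CUBIC))
d=get_image("scene");I=d["color"];cv2.imwrite("pics/s10.png",cv2.resize(I[200:310,170:295],None,fx=5,fy=5,interpolation=cv2.INTER_CUBIC))
E
```

```text
clock: 17.48
position: [0.5326, -0.3008, 0.0233]
ee_rot: [-0.538, 0.54, -0.459, 0.457]
contact_force: [-6.8, -0.9, 1.0]
width: 0.0131
[ 0.53259436 -0.30078059  0.02332893] 9.301201769025443 [-6.78160986 -0.86489829  1.01342322] [-0.22236703  0.59245432 -0.18367705]
```

View pics/t10.png

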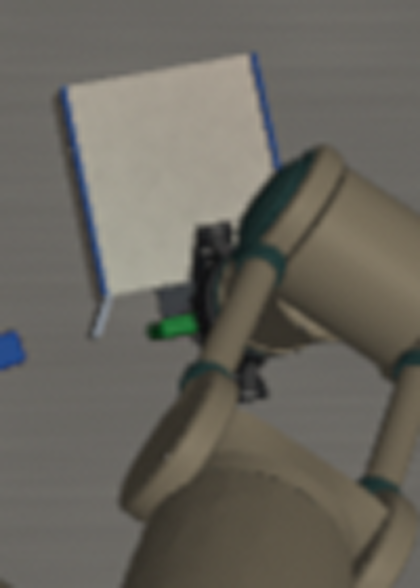

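View pics/s10.png

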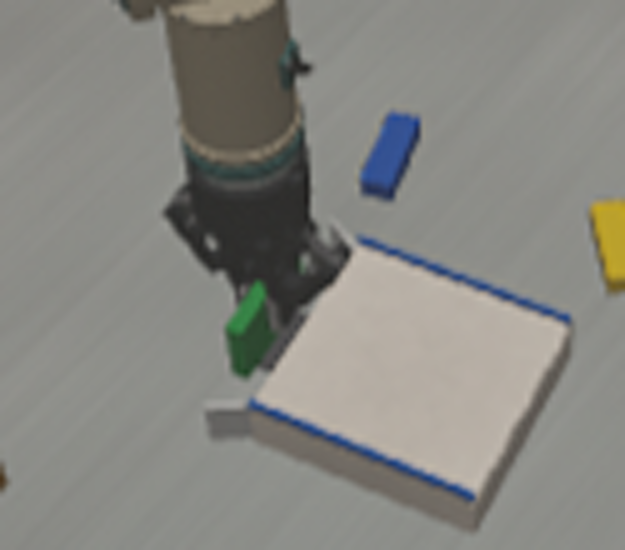

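```bash
python3 -m jog '[200,0,0,0,0,0,0, 190,0,0,0,0,0,0, 185,0,0,0,0,0,0, 185,0,0,0,0,0,0]'; python3 -m jog '[185,0,-1,0,0,0,0, 185,0,-3,0,0,0,0, 185,0,-6,0,0,0,0, 185,0,-10,0,0,0,0, 185,0,-14,0,0,0,0, 185,0,-18,-1,0,0,0, 185,0,-20,-4,0,0,0, 185,0,-20,-9,0,0,0, 185,0,-20,-14,0,0,0, 185,0,-20,-14,0,0,0]'
python3 - <<'E'
from h import *
P=pose();d=get_image("wrist");cv2.imwrite("pics/w11.png",d["color"])
d=get_image("top");cv2.imwrite("pics/t11.png",d["color"]);cv2.imwrite("pics/t11z.png",cv2.resize(d["color"][150:270,320:420],None,fx=4.8,fy=4.8,interpolation=cv2.INTER_CUBIC))
d=get_image("scene");I=d["color"];cv2.imwrite("pics/s11.png",cv2.resize(I[110:310,170:370],None,fx=2.9,fy=2.9,interpolation=cv2.INTER_CUBIC))
E
```

```text
clock: 18.08
position: [0.5351, -0.301, 0.0236]
ee_rot: [-0.539, 0.539, -0.457, 0.458]
contact_force: [0.3, -0.2, 1.0]
width: 0.0236
clock: 19.32
position: [0.3938, -0.3233, 0.2246]
ee_rot: [-0.538, 0.539, -0.459, 0.459]
contact_force: [0.2, -0.5, -0.2]
width: 0.0237
```

View pics/w11.png

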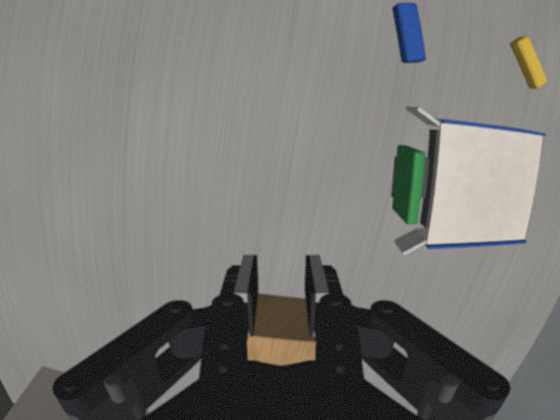

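View pics/t11.png

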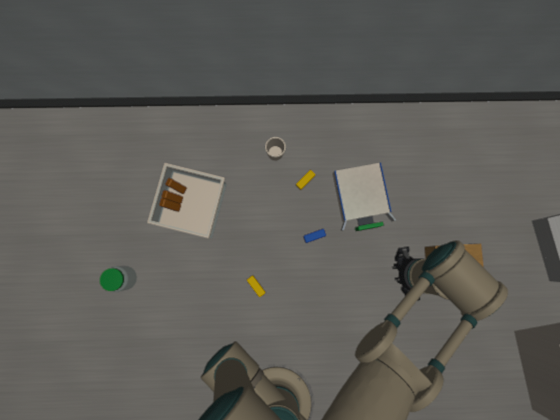

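View pics/s11.png

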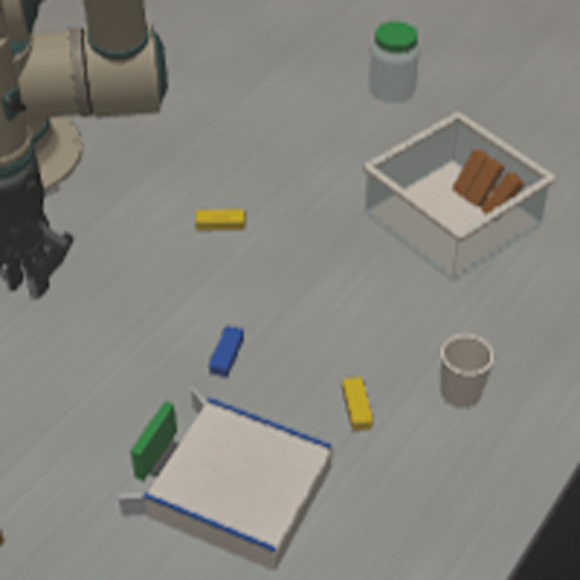

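Scene view: bars in the tub, tray in the slot with only the grip out. I check the final grip position relative to the slot.

Run:
```python
from h import *
Rr=Rn.from_euler('z',-9.2,degrees=True)
P=pose();d=get_image("wrist");hsv=cv2.cvtColor(d["color"],cv2.COLOR_BGR2HSV)
# grip far-top and near edges in wrist; rack strips ends near mouth (z .046) from picture: (441,121),(428,247)
M=wcast(d,[(441,121),(428,247)],.046,P);F=wcast(d,[(545,133),(526,241)],.046,P)
c=np.vstack([M,F]).mean(0);yaw=[np.degrees(np.arctan2(*(F[i]-M[i])[[1,0]])) for i in(0,1)]
print("rack by wrist",c,yaw,"mouth-far",np.linalg.norm(F-M,axis=1))
for ct in blobs(d["color"],(45,100,40),(80,255,255),200):
    # top face: brighter green
    r=cv2.minAreaRect(ct);B=cv2.boxPoints(r);print(B.round(0).tolist())
    m=np.zeros(hsv.shape[:2],np.uint8);cv2.drawContours(m,[ct],-1,255,-1);v=hsv[:,:,2][m>0];t=(v.min()+v.max())/2
    ys,xs=np.where((m>0)&(hsv[:,:,2]>t));X=wcast(d,np.c_[xs,ys],.06,P);k=X.mean(0);D=X-k;u=np.linalg.svd(D[:,:2],full_matrices=0)[2][0]
    print("grip top",k,Rr.apply(k-np.r_[c[:2],0]),"yaw",np.degrees(np.arctan2(u[1],u[0])),len(xs))
d=get_image("top")
for ct in blobs(d["color"],(45,100,40),(80,255,255),20):
    r=cv2.minAreaRect(ct);k=cast(d,r[0],.055)[0];print("top",k,Rr.apply(k-[.6438,-.2826,0]))
print(P[0],get_state()["clock"],get_state()["qd"].__abs__().max() if hasattr(get_state()["qd"],"__abs__") else "")
```

```text
rack by wrist [ 0.64637323 -0.28489372  0.046     ] [np.float64(10.017745654830568), np.float64(9.55809867028202)] mouth-far [0.16279628 0.1604746 ]
[[388.0, 221.0], [394.0, 145.0], [422.0, 147.0], [416.0, 224.0]]
grip top [ 0.53140327 -0.30096707  0.06      ] [-0.11606084  0.00251494  0.06      ] yaw -81.07620987164978 759
top [0.38841877 0.48833666 0.055     ] [-0.1288378   0.80185019  0.055     ]
top [ 0.53322145 -0.29630785  0.055     ] [-0.11134773  0.00414792  0.055     ]
[ 0.39751145 -0.32374917  0.22419135] 19.575 0.006656590354177098
```

```bash
python3 -c "
import cv2
I=cv2.imread('pics/w11.png');cv2.imwrite('pics/w11z.png',cv2.resize(I[90:270,380:560],None,fx=3.3,fy=3.3,interpolation=cv2.INTER_CUBIC))"
```

```text
(no output)
```

View pics/w11z.png

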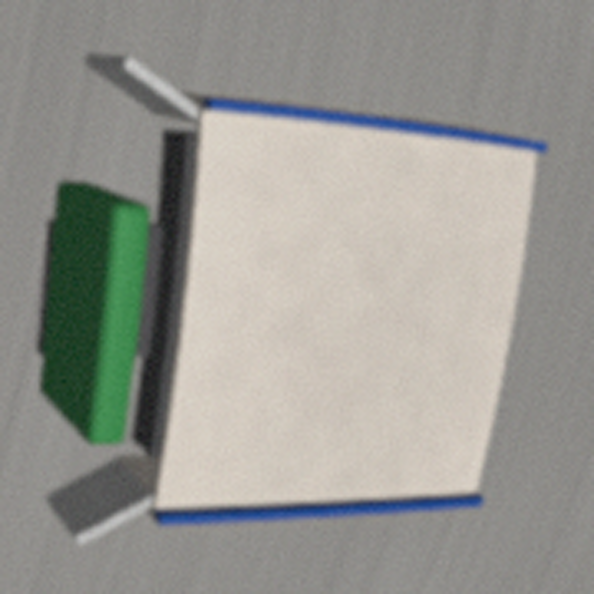

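Front view agrees with the tray being home, but the two estimates of the grip offset are -116 and -111 mm against -112 mm nominal. As a physical check I nudge the grip forwards with shut fingers.

```bash
python3 -m jog '[255,0,2,3,0,0,0, 255,0,5,6,0,0,0, 255,0,8,8.5,0,0,0, 255,0,12,8.5,0,0,0, 255,0,16,8.5,0,0,0, 255,0,18.5,8.5,0,0,0, 255,0,19.8,8.5,0,0,0, 255,0,19.8,8.5,0,0,0, 255,0,19.8,8.5,0,0,0]'; python3 -m jog '[255,0,0,0.5,0,0,0, 255,0,0,1,0,0,0, 255,0,0,1.5,0,0,0, 255,0,0,1.8,0,0,0, 255,0,0,1.8,0,0,0]'; python3 -c "
from h import *
d=get_image('wrist');cv2.imwrite('pics/w12.png',d['color'])"
```

```text
clock: 20.7
position: [0.4814, -0.3104, 0.0264]
ee_rot: [-0.539, 0.539, -0.457, 0.458]
contact_force: [0.8, -0.7, -0.1]
width: 0.0001
clock: 21.32
position: [0.4984, -0.3069, 0.0254]
ee_rot: [-0.539, 0.539, -0.458, 0.458]
contact_force: [-0.4, -0.2, 0.6]
width: 0.0
```

View pics/w12.png

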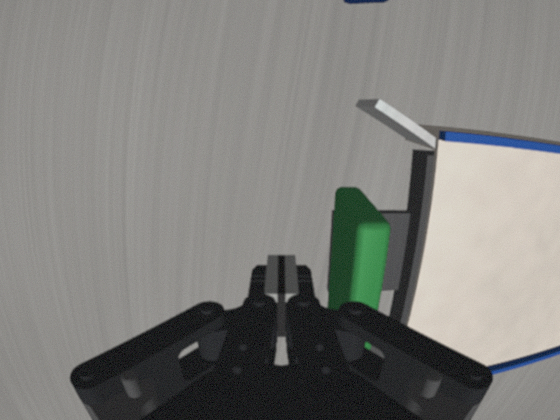

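```bash
python3 -m jog '[255,0,0,0.4,0,0,0, 255,0,0,0.8,0,0,0, 255,0,0,0.8,0,0,0]'; python3 -m jog '[255,0,0,0.3,0,0,0, 255,0,0,0.6,0,0,0, 255,0,0,0.6,0,0,0]';python3 -m jog '[255,0,0,0.3,0,0,0, 255,0,0,0.3,0,0,0]'
```

```text
clock: 21.75
position: [0.5064, -0.3056, 0.0254]
ee_rot: [-0.539, 0.539, -0.458, 0.458]
contact_force: [-0.0, 0.5, 0.5]
width: -0.0002
clock: 22.12
position: [0.5119, -0.3046, 0.0254]
ee_rot: [-0.539, 0.539, -0.458, 0.458]
contact_force: [-1.2, -0.6, 1.2]
width: -0.0003
clock: 22.38
position: [0.5119, -0.3045, 0.0254]
ee_rot: [-0.538, 0.541, -0.459, 0.456]
contact_force: [-8.3, -2.3, 4.7]
width: -0.0003
```

```bash
python3 -m jog '[255,0,0,0.2,0,0,0, 255,0,0,0.4,0,0,0, 255,0,0,0.4,0,0,0]'
```

```text
clock: 22.75
position: [0.5118, -0.3045, 0.0255]
ee_rot: [-0.536, 0.543, -0.46, 0.454]
contact_force: [-17.2, -6.6, 8.6]
width: 0.0004
```

The tray does not budge under about 18 N, so it is on the stop. Backing off.

```bash
python3 -m jog '[255,0,0,-1,0,0,0, 255,0,0,-3,0,0,0, 255,0,-2,-5,0,0,0, 255,0,-6,-7,0,0,0, 255,0,-11,-9,0,0,0, 255,0,-16,-11,0,0,0, 255,0,-19,-12,0,0,0, 255,0,-19,-12,0,0,0, 255,0,-19,-12,0,0,0]'
python3 - <<'E'
from h import *
d=get_image("top");cv2.imwrite("pics/t13.png",d["color"])
d=get_image("scene");I=d["color"];cv2.imwrite("pics/s13.png",cv2.resize(I[110:310,170:370],None,fx=2.9,fy=2.9,interpolation=cv2.INTER_CUBIC))
d=get_image("wrist");cv2.imwrite("pics/w13.png",d["color"])
E
```

```text
clock: 23.88
position: [0.4, -0.3222, 0.2145]
ee_rot: [-0.539, 0.539, -0.458, 0.457]
contact_force: [1.3, 0.0, 0.1]
width: -0.0
```

View pics/t13.png

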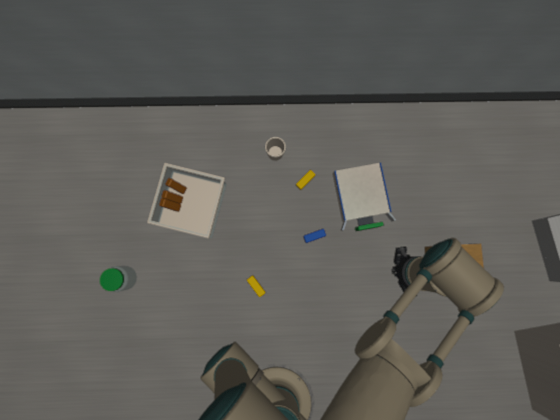

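View pics/s13.png

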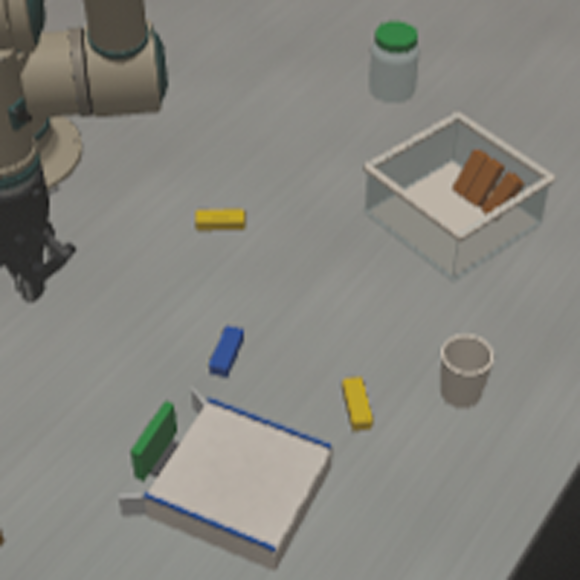

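The tub stands upright with the three bars at about (172,195). The tray is in the slot with its grip at (369,226), and the jar (113,280) and tumbler (275,148) are where they started. Handing in.

```bash
python3 -c "
from rig import *
print(get_state()['clock'],sign_off())"
```

```text
the job is handed in; nothing more can be done
24.025 None
```

The job is done and handed in at 24.0 s. I took the tray by its green grip, tipped the three bars into the tub at about 50° with the gripper never near them, and slid the empty tray into the slot until it met the stop, then let go.

- **Tray home:** pushing the grip forward again with shut fingers at about 18 N did not move the tray, so I take it to be fully home and flat on the counter.
- **Tub and bars:** the last pictures show the tub upright with all three bars inside.
- **Bystanders:** the jar and tumbler are where they started. The arm partly hides the carton in the last top view; it was never approached, and I felt no contact with it.
- **Checks that disagreed:** the grip's distance from the slot's origin measured 116 mm from the wrist camera and 111 mm from the top camera, against 112 mm nominal. Before insertion the scene and top views differed by about 5 mm sideways. I put both down to calibration and height error.

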